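Lift the body shell off a slot car and hold it level

ROBOT

A 6-joint arm with a two-finger parallel gripper is mounted at the origin on the work surface. World frame = base frame: x ahead of the robot, y to its left, z up, the work surface at z = 0. Lengths are in m, angles in rad, forces in N, time in s.
With the tool pointing down it reaches from about 0.4 to 0.825 m from the base axis. Payload 7 kg.
Tool frame: the origin (TCP) lies at the very end of the fingers, on their centre line; the grasp point (between the pads) lies 19 mm behind it; z points along the fingers, y is the line along which they close (so a half turn about z gives the same grasp; the last joint's range is limited). The gripper opens to 85 mm and grips with 20 to 120 N. Pads are 22 mm wide; open, the fingers measure 114 mm over their backs; the gripper's body (76 mm by 85 mm) begins 54 mm behind the grasp point. The pads swing forward as they close: fully open they stand 13 mm farther back than shut.
Start: joints at [1.634, 0.359, 0.012, 0, -1.224, -0.288], TCP at [0.15, 0.658, 0.231] pointing down, gripper open.
Joint ranges: [-3.07, 3.07], [-1.43, 2.12], [-1.02, 1.25], [-3.03, 1.67], [-3.05, -0], [-3.03, 3.03]. Speed limits (rad/s): [2.39, 2.39, 3.01, 3.14, 3.14, 3.14].

INTERFACE

Orientations are given as a rotation vector (axis times angle).
In Python, from bench import manip gives the robot as it stands. The module is installed in compiled form; this text tells all that it offers.
- The arm moves only by the tool play_rows, never from a script. Its argument "increments" is a list of rows, each a list of 5 numbers: the closure in counts, from 0 (fully open) to 255 (shut), then the shift along the world's x, y, z in m, then the turn about the world's z in rad. In form: [[claw, dx, dy, dz, turn], ...]. A call has exactly 8 rows; each row shifts and turns the commanded pose from where the row before left it; what a row does not reach is not made up. A row lasts 1/10 s, in which the tool goes at most 50 mm and 8.59 degrees, less where a joint would pass 70% of its speed; a pose out of reach is approached as far as the arm can. A call with a gripper value outside its range is refused whole. The fingers move at their own pace and stop on an object; the grip force is fixed at half the most. Time passes only in rows, so rows that do not move let the fingers close, or fill a call up. It gives the time, the measured TCP pose, the force, the opening and the grip force at its end, in the units of the state.
- manip.observe(): the state, without advancing time (a new reading comes with each control period).
- manip.camera(name): name is "scene" or "side" or "wrist"; returns a dict with "frame" (384x512x3 uint8, red, green, blue), "z_map" (384x512 float32, m along the optical axis (not along the pixel's ray), 0 where there is no reading), "fx", "fy", "cx", "cy" (pixels), "cam_to_world" (4x4, takes a point from camera to world coordinates). Camera axes: x right, y down, z forward; pixel columns grow to the right and rows downward; lengths in m; the calibration is good to about 2 mm. The wrist camera is an equidistant fisheye: a pixel r from the principal point sees the ray r / f radians off the axis. A picture is of the moment at which its call begins.
- manip.finish_job(): hands the job in; it is judged then, once.
The state is a dict: "time": time; "qpos": joint angles; "dq": joint speeds; "joint_torque": joint torques, N m; "position": TCP position; "orientation": TCP orientation; "force": force on the tool from outside, world axes, zero at the start; "moment": the same for the moment, N m; "opening": opening from 0.0 (shut) to 1.0 (fully open); "grasp_force": force on a finger pad.
Only numpy, scipy, OpenCV 4.12 (cv2) and the standard library are available. Lean on these libraries where they do the work, as an engineer would, in place of code of your own. Each camera call takes 0.05 s, during which the arm holds its last target. There are 200 camera calls.

TASK

The screws are out of the red slot car in the cradle: take its thin plastic body shell gently by the doors, never squeezing hard, and lift it straight up off the running gear, level all the way, without pulling the running gear out of its place in the cradle. Hold the shell steady, level and in line straight over the running gear, about 10 cm above where it sat, for a good three seconds so I can inspect the motor, and finish while still holding it there: do not put it down or let go. Leave everything else on the bench where it is.

Things in the scene. Friction and masses are not known exactly. Their poses are not given: they have to be found in the camera images.
- shell: Loose red hollow car body, white stripes, 124 long, 54 wide, 36 to 68 g. Origin: centre, at the sills (lower edge of doors), at first 40 mm above the bench; x to the nose, z up. Roof at z = 38, windows sloping in above z = 20; mirrors to y = 31 at x = 18 to 24, z = 21 to 26. Its three posts just rest on the running gear, whose wheels and motor stand inside it up to z = 14: free after rising straight 20 mm
- shell_doors (a point): Centre point of the shell between its doors at half their height (10 mm above the shell's origin), axes as the shell's. The outer door faces are flat and upright, 54 apart (y = -27 and 27), x = -24 to 24, 20 high: grip here across y. The 2 mm walls crack when the contact forces of both fingers on the shell, added up, pass 80 N; grip lightly: a 20 N grip per finger is ample, 40 N too much
- chassis: Loose running gear under the shell: black pan 36 wide, 3 thick, motor, axles, four wheels 20 in diameter inside the shell's arches, about 60 to 100 g. Origin: centre of the pan's underside, 36 mm above the bench; x to the nose, z up. Seated, the shell's origin is 4 mm above this one. It lies loose on the cradle's saddles and must stay there
- cradle: Aluminium work cradle fixed to the bench: base plate 132 x 62 x 8, two dark saddles (10 along x, 42 along y, at x = -14 and 14) whose tops at z = 36 carry the running gear between 3 mm lips; end forks at x = -53 and 53, 45 high, straddle its pan inside the shell. Origin: centre of its underside; x to the car's nose. Beside the doors all is free to the base plate
- blue_car: A finished blue car of the same make, complete and standing on its wheels on the bench, 124 x 54 x 44 high; not to be touched. Origin: on the bench under its centre, x to its nose
- dish: Round steel dish with the three brass screws in it, 76 in diameter, 18 high; origin at the centre of its underside
- screwdriver: Screwdriver with red handle lying along its x axis, about 150 long; bystander
- cleaner: White cleaner bottle with red cap, 64 in diameter, 190 high, upright; origin at the centre of its underside; bystander
- spool: Red spool of solder wire, 60 in diameter, 42 high, lying flat; origin at the centre of its underside; bystander
- controller: Black pistol-shaped hand controller with orange trigger, lying on its side, about 80 x 140 x 30 high; bystander
- spray: White and blue spray can with red cap, 53 in diameter, 170 high, upright; origin at the centre of its underside; bystander
There are look-alikes about, which are no part of the job. Leave any turquoise look-alike of the shell alone. Leave any green look-alike of the cradle alone.

How it is judged:
On the way, in this order (a step that is already met when the one before it is completed fails the run):
1. the shell is lifted level, clear of the running gear (z of shell in the frame of chassis above 0.03 m and angle between shell's own z axis and vertical below 0.14 rad and contact force between shell and chassis below 0.05 N and contact force between the fingers and shell above 0.5 N), for 0.1 s.
2. the shell is held still and level, in line above the running gear, for 2 s (z of shell in the frame of chassis between 0.07 and 0.14 m and horizontal distance between shell and chassis below 0.025 m and angle between the x axis of shell and the x axis of chassis, either way round below 0.17 rad and angle between shell's own z axis and vertical below 0.07 rad and linear speed of shell below 0.02 m/s and angular speed of shell below 0.2 rad/s and contact force between the fingers and shell above 0.5 N and contact force between shell and chassis below 0.05 N and contact force between shell and cradle below 0.05 N), for 2 s.
At the end, for the whole second after the job is handed in: Fingers hold the shell 66 to 136 mm above its seat, within 25 mm of straight over the running gear, in line within 10 and level within 4 degrees, slower than 20 mm/s and 0.2 rad/s, touching neither gear nor cradle; running gear flat and within 8 mm, bystanders within 20 mm of their places (all of step 2 and distance of chassis from where it was at the start of the episode below 0.008 m and angle between chassis's own z axis and vertical below 0.05 rad and distance of each of blue_car, dish, screwdriver, cleaner, spool, controller, spray from where it was at the start of the episode below 0.02 m); the arm keeps its last pose, push and grip.
It fails at once if the fingers press on the shell with more than 80 N in all (contact force between the fingers and shell above 80 N).
It fails at once if the shell tips more than 9 degrees (angle between shell's own z axis and vertical above 0.157 rad).
It fails at once if the running gear is pulled more than 8 mm from its place in the cradle, or tipped (distance of chassis from where it was at the start of the episode above 0.008 m or angle between chassis's own z axis and vertical above 0.1 rad).
It fails at once if something else on the bench is moved by more than 20 mm (distance of any of blue_car, dish, screwdriver, cleaner, spool, controller, spray from where it was at the start of the episode above 0.02 m).
It also fails if it takes over 43 s, if anything falls off the work surface, if the arm or the gripper's body presses on something with over 40 N, if the wrist force passes 120 N, or if a joint passes its speed limit or range.

## Working session

There is one attempt and no reset: what is moved stays moved. The work goes in short steps, Python scripts to look and compute and a tool call to move; the robot and the scene stay as the last step left them, time stands still between calls to the robot, and variables do not carry over. Pictures are saved under pics/ and viewed, at most 10 in all, crops included, and the job is handed in when it is done.

Besides the shell and the picture viewer there is one more tool, called as name([rows], argument=value, ...), one row to a line, values as JSON. play_rows: Moves the arm, as the interface text tells. Its arguments: {"type":"object","properties":{"increments":{"type":"array"}},"required":["increments"]}

```bash
mkdir -p pics; cat > h.py <<'E'
import numpy as np, cv2
from bench import manip
def cloud(c):
    z=c["z_map"];v,u=np.mgrid[:z.shape[0],:z.shape[1]]
    P=np.stack([(u-c["cx"])/c["fx"]*z,(v-c["cy"])/c["fy"]*z,z],-1)
    M=np.array(c["cam_to_world"]);W=P@M[:3,:3].T+M[:3,3];W[z==0]=np.nan
    return W
E
python3 - <<'E'
from h import *
s=manip.observe();print(s["time"],s["position"],s["orientation"],s["opening"],s["force"])
for n in("scene","side"):
    c=manip.camera(n);np.savez(n+".npz",**c);cv2.imwrite(f"pics/{n}1.png",c["frame"][...,::-1])
    print(n,c["fx"],np.round(c["cam_to_world"],2).tolist())
E
```

```text
0.0 [0.1503929  0.65755519 0.23037211] [ 3.12010214e+00 -3.52332003e-01 -5.16711373e-06] 1.0051293660192446 [-0.0313799   0.48984413  0.56341218]
scene 380.0098465531402 [[0.89, 0.38, -0.25, 0.75], [0.45, -0.74, 0.49, -0.63], [-0.0, -0.55, -0.83, 1.02], [0.0, 0.0, 0.0, 1.0]]
side 412.0752377791413 [[0.77, -0.43, 0.48, -0.05], [-0.64, -0.5, 0.58, -0.71], [-0.01, -0.75, -0.66, 0.77], [0.0, 0.0, 0.0, 1.0]]
```

View pics/scene1.png

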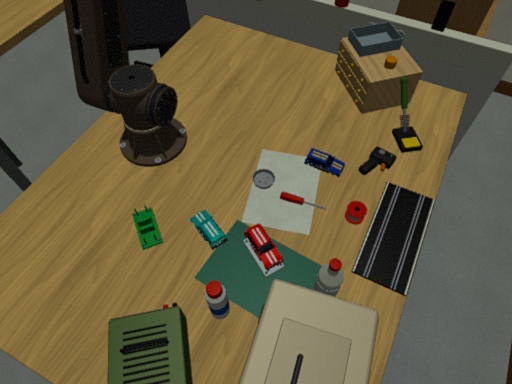

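View pics/side1.png

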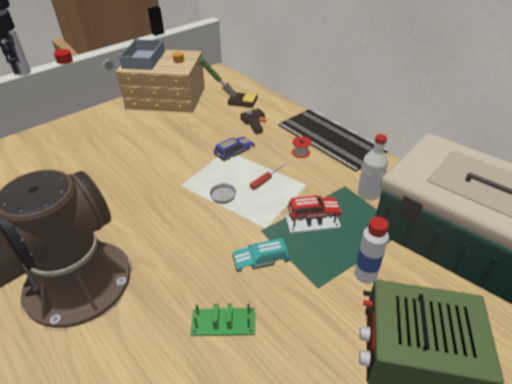

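The red shell is at scene (263,247) and side (315,208), on the silver cradle. The turquoise look-alike is at scene (209,229), the spray at (217,300) and the cleaner at (330,277). Next I'll measure the shell's pose from the depth maps.

```bash
python3 - <<'E'
from h import *
for n,(u,v) in(("scene",(263,247)),("side",(315,208))):
    c=dict(np.load(n+".npz"));W=cloud(c);p0=W[v,u];print(n,p0)
    H=c["frame"].astype(int)
    near=np.hypot(*(W-p0)[...,:2].transpose(2,0,1))<0.09
    for lo,hi in((.036,.09),(.072,.085),(.055,.065),(.003,.012)):
        m=near&(W[...,2]>lo)&(W[...,2]<hi);Q=W[m]
        r=cv2.minAreaRect(Q[:,:2].astype(np.float32)*1000);print(lo,hi,m.sum(),r)
    m=near&(W[...,2]>.03);Q=W[m]
    red=(H[m][:,0]>110)&(H[m][:,1]<70)
    print("red",cv2.minAreaRect(Q[red][:,:2].astype(np.float32)*1000),Q[:,2].max())
    cv2.imwrite(f"pics/{n}_c.png",cv2.resize(c["frame"][v-40:v+40,u-50:u+50,::-1],(750,600),interpolation=cv2.INTER_CUBIC))
    # bystander heights near: tall things
    for nm,(a,b) in {"scene":{"spray":(217,290),"cleaner":(334,267)},"side":{"spray":(377,227),"cleaner":(380,140)}}[n].items(): print(nm,W[b,a])
E
```

```text
scene [ 0.5491334  -0.22805996  0.07232428]
0.036 0.09 914 ((544.4631958007812, -216.43145751953125), (60.44123458862305, 127.08104705810547), 54.40664291381836)
0.072 0.085 362 ((522.9078979492188, -204.2345428466797), (44.811824798583984, 72.5572509765625), 59.5241584777832)
0.055 0.065 345 ((544.5636596679688, -215.93096923828125), (58.545623779296875, 122.68582916259766), 55.80739974975586)
0.003 0.012 423 ((546.5363159179688, -226.74203491210938), (175.21578979492188, 162.91329956054688), 63.14374923706055)
red ((545.59765625, -216.56185913085938), (60.323211669921875, 121.29684448242188), 52.62820053100586) 0.08393228866444025
spray [ 0.52413369 -0.41384291  0.16983384]
cleaner [ 0.74413438 -0.24902196  0.19003628]
side [ 0.52650271 -0.23194542  0.07254038]
0.036 0.09 1102 ((541.2078857421875, -216.39041137695312), (61.21642303466797, 127.31575012207031), 59.13795471191406)
0.072 0.085 357 ((522.2974243164062, -203.1550750732422), (46.22547149658203, 71.56587982177734), 58.69446563720703)
0.055 0.065 389 ((540.750244140625, -215.5290069580078), (61.07892608642578, 122.50540161132812), 57.484962463378906)
0.003 0.012 614 ((513.5775146484375, -244.531494140625), (129.54615783691406, 169.82669067382812), 40.302268981933594)
red ((540.5175170898438, -217.12948608398438), (57.403892517089844, 123.42179107666016), 56.44131088256836) 0.08181993781751085
spray [ 0.49945336 -0.4173199   0.17006709]
cleaner [ 0.72832449 -0.2458741   0.18948353]
```

View pics/scene_c.png

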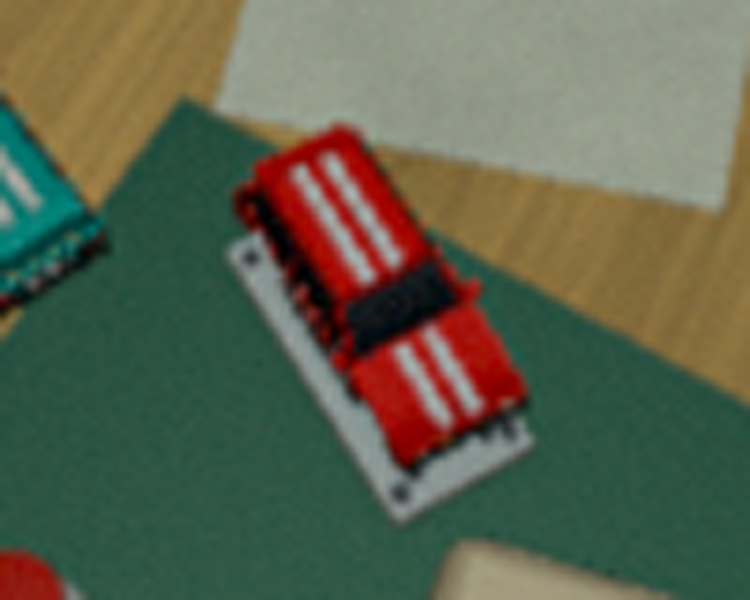

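View pics/side_c.png

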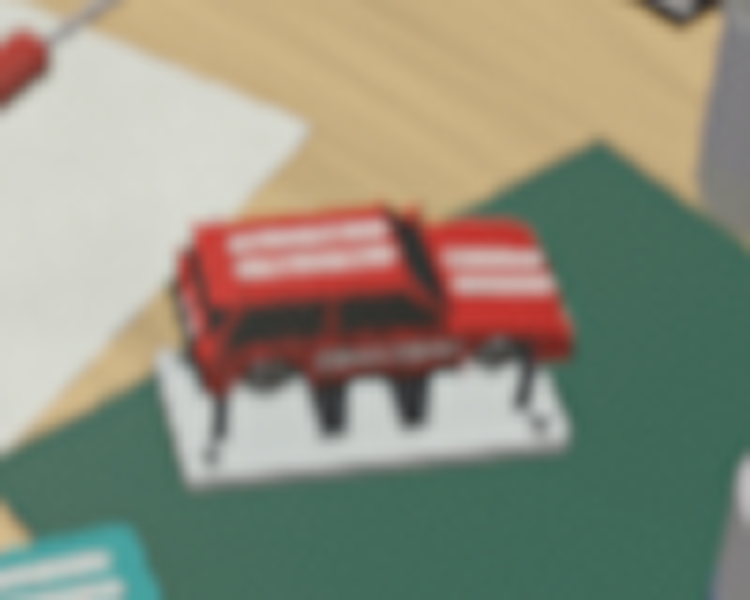

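The shell origin is near (0.543, -0.216) and its nose yaw is about -33°. Both views agree, and the size and roof height match what was given. I'll move to a hover above it.

play_rows([
  [0,0.025,-0.031,0,-0.015],
  [0,0.025,-0.031,0,-0.015],
  [0,0.025,-0.031,0,-0.015],
  [0,0.025,-0.031,0,-0.015],
  [0,0.025,-0.031,0,-0.015],
  [0,0.025,-0.031,0,-0.015],
  [0,0.025,-0.031,0,-0.015],
  [0,0.025,-0.031,0,-0.015],
])

```text
time: 0.9
position: [0.3511, 0.4084, 0.2311]
orientation: [3.095, -0.54, -0.0]
force: [1.0, 0.6, -0.6]
opening: 0.999
grasp_force: 0.0
```

play_rows([
  [0,0.012,-0.039,0,-0.015],
  [0,0.012,-0.039,0,-0.015],
  [0,0.012,-0.039,0,-0.015],
  [0,0.012,-0.039,0,-0.015],
  [0,0.012,-0.039,0,-0.015],
  [0,0.012,-0.039,0,-0.015],
  [0,0.012,-0.039,0,-0.015],
  [0,0.012,-0.039,0,-0.015],
])

```text
time: 1.7
position: [0.4464, 0.0963, 0.2313]
orientation: [-3.057, 0.724, 0.0]
force: [0.1, 1.0, 0.1]
opening: 1.002
grasp_force: 0.0
```

play_rows([
  [0,0.012,-0.039,0,-0.015],
  [0,0.012,-0.039,0,-0.015],
  [0,0.012,-0.039,0,-0.015],
  [0,0.012,-0.039,0,-0.015],
  [0,0.012,-0.039,0,-0.015],
  [0,0.012,-0.039,0,-0.015],
  [0,0.012,-0.039,0,-0.015],
  [0,0,0,0,0],
])

```text
time: 2.5
position: [0.5309, -0.1787, 0.2302]
orientation: [3.012, -0.889, -0.002]
force: [-0.6, 0.4, -0.2]
opening: 0.993
grasp_force: 0.0
```

```bash
cat >> h.py <<'E'
def fish(c):
    z=c["z_map"];v,u=np.mgrid[:z.shape[0],:z.shape[1]]
    a=(u-c["cx"])/c["fx"];b=(v-c["cy"])/c["fy"];t=np.hypot(a,b)+1e-9
    k=np.tan(np.minimum(t,1.5))/t*z
    P=np.stack([a*k,b*k,z],-1);M=np.array(c["cam_to_world"]);W=P@M[:3,:3].T+M[:3,3];W[z==0]=np.nan
    return W
E
python3 - <<'E'
from h import *
c=manip.camera("wrist");cv2.imwrite("pics/w1.png",c["frame"][...,::-1]);np.savez("w1.npz",**c)
print(c["fx"],np.round(c["cam_to_world"],3).tolist())
W=fish(c);near=np.hypot(W[...,0]-.543,W[...,1]+.216)<.085
H=c["frame"].astype(int)
for lo,hi in((.036,.09),(.05,.06),(.055,.065),(.073,.085),(-.005,.012)):
    m=near&(W[...,2]>lo)&(W[...,2]<hi);Q=W[m]
    print(lo,m.sum(),cv2.minAreaRect(Q[:,:2].astype(np.float32)*1000) if len(Q) else 0)
m=near&(W[...,2]>.03)&(H[...,0]>90)&(H[...,1]<60);print(m.sum(),cv2.minAreaRect(W[m][:,:2].astype(np.float32)*1000))
E
```

```text
297.3186396354542 [[-0.543, -0.809, -0.223, 0.586], [-0.84, 0.524, 0.142, -0.215], [0.002, 0.265, -0.964, 0.374], [0.0, 0.0, 0.0, 1.0]]
0.036 6013 ((541.4176025390625, -215.28118896484375), (61.2807502746582, 126.51299285888672), 56.97372055053711)
0.05 1197 ((541.4669799804688, -215.03305053710938), (54.820701599121094, 126.38001251220703), 57.03853225708008)
0.055 2354 ((541.5013427734375, -213.49618530273438), (57.90259552001953, 125.056396484375), 57.36809539794922)
0.073 2809 ((521.9586791992188, -202.3450927734375), (44.51368713378906, 72.17847442626953), 57.535396575927734)
-0.005 7859 ((546.2221069335938, -217.7005157470703), (169.6431427001953, 162.29739379882812), 61.7562370300293)
3154 ((541.438232421875, -215.8912353515625), (59.158233642578125, 123.94243621826172), 58.418704986572266)
```

View pics/w1.png

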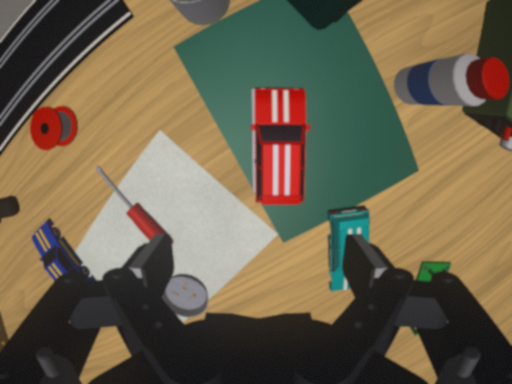

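The wrist view shows the shell upright in the image and centred at about (279,147), with its long axis aligned with the tool. It measures to centre (0.5415, -0.2155) and yaw -33°. The spray at (450,80) and the turquoise shell at (348,245) are clear of the path. I'll move over the doors and come down part way.

play_rows([
  [0,0.002,-0.012,0,0],
  [0,0.003,-0.012,0,0],
  [0,0.002,-0.011,0,0],
  [0,0,0,-0.03,0],
  [0,0,0,-0.03,0],
  [0,0,0,-0.03,0],
  [0,0,0,-0.02,0],
  [0,0,0,0,0],
])

```text
time: 3.35
position: [0.5357, -0.2098, 0.1185]
orientation: [3.014, -0.883, -0.008]
force: [0.2, 0.4, 0.2]
opening: 1.0
grasp_force: 0.0
```

```bash
python3 - <<'E'
from h import *
s=manip.observe();print(s["position"],s["orientation"],s["force"])
c=manip.camera("wrist");cv2.imwrite("pics/w2.png",c["frame"][...,::-1])
W=fish(c);near=np.hypot(W[...,0]-.543,W[...,1]+.216)<.085
H=c["frame"].astype(int)
m=near&(W[...,2]>.045)&(W[...,2]<.085)&(H[...,0]>80)&(H[...,1]<60);print(m.sum(),cv2.minAreaRect(W[m][:,:2].astype(np.float32)*1000))
d=np.array([np.cos(np.radians(57)),np.sin(np.radians(57))])
p=W[m][:,:2]@d; print("side extents",np.percentile(p,[.3,2,50,98,99.7]),"tcp",np.array(s["position"][:2])@d,"car",np.array([.5415,-.2155])@d)
E
```

```text
[ 0.53567177 -0.2098025   0.11851782] [ 3.01426625 -0.8827924  -0.00810462] [0.19564859 0.44132375 0.19291796]
7557 ((543.8670043945312, -216.3052215576172), (60.033348083496094, 122.00394439697266), 55.48672866821289)
side extents [0.08649614 0.08863486 0.11386116 0.1399815  0.14180257] tcp 0.11579257154861913 car 0.11418853006839828
```

View pics/w2.png

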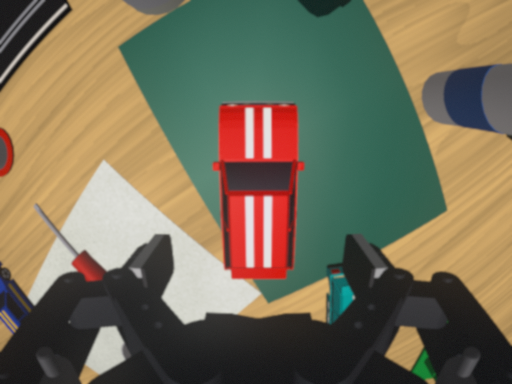

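The shell is centred between the open fingers, with its axis vertical at column 258 and mirrors at (217,166) and (300,166). It needs a correction of about (+3, -4) mm, which I'll apply on the way down.

play_rows([
  [0,0.002,-0.002,0,0],
  [0,0.001,-0.002,-0.01,0],
  [0,0,0,-0.02,0],
  [0,0,0,-0.02,0],
  [0,0,0,-0.02,0],
  [0,0,0,-0.015,0],
  [0,0,0,-0.008,0],
  [0,0,0,0,0],
])

```text
time: 4.2
position: [0.5402, -0.2141, 0.0276]
orientation: [3.015, -0.883, -0.002]
force: [0.3, -0.1, 0.6]
opening: 0.997
grasp_force: 0.0
```

play_rows([
  [20,0,0,0,0],
  [40,0,0,0,0],
  [50,0,0,0,0],
  [60,0,0,0,0],
  [60,0,0,0,0],
  [60,0,0,0,0],
  [60,0,0,0,0],
  [60,0,0,0,0],
])

```text
time: 5.0
position: [0.5405, -0.214, 0.0283]
orientation: [-3.015, 0.883, 0.0]
force: [0.1, 0.1, 0.1]
opening: 0.765
grasp_force: 0.0
```

```bash
python3 - <<'E'
from h import *
s=manip.observe();print(s["time"],s["position"],s["orientation"],s["force"],s["opening"],s["grasp_force"])
p=np.array(s["position"][:2]);print(p@[.545,.839],p@[.839,-.545])
E
```

```text
5.0 [ 0.54046351 -0.21400173  0.02829851] [-3.01495224e+00  8.82965159e-01  3.82196967e-05] [0.13692223 0.07030571 0.07308987] 0.7645656115479453 0.0
0.11500516402337604 0.5700798263600163
```

play_rows([
  [65,0,-0.001,-0.002,0],
  [70,0,0,0,0],
  [74,0,0,0,0],
  [78,0,0,0,0],
  [80,0,0,0,0],
  [82,0,0,0,0],
  [84,0,0,0,0],
  [84,0,0,0,0],
])

```text
time: 5.8
position: [0.5405, -0.215, 0.0263]
orientation: [3.015, -0.883, 0.0]
force: [0.0, 0.1, -0.2]
opening: 0.67
grasp_force: 0.0
```

play_rows([
  [85,0,0,0,0],
  [86,0,0,0,0],
  [86,0,0,0,0],
  [87,0,0,0,0],
  [87,0,0,0,0],
  [88,0,0,0,0],
  [88,0,0,0,0],
  [88,0,0,0,0],
])

```text
time: 6.6
position: [0.5406, -0.215, 0.0263]
orientation: [-3.015, 0.883, -0.0]
force: [1.5, 0.0, -0.8]
opening: 0.656
grasp_force: 0.3
```

play_rows([
  [89,0,0,0,0],
  [89,0,0,0,0],
  [89,0,0,0,0],
  [89,0,0,0,0],
  [90,0,0,0,0],
  [90,0,0,0,0],
  [90,0,0,0,0],
  [90,0,0,0,0],
])

```text
time: 7.4
position: [0.5405, -0.215, 0.0263]
orientation: [3.015, -0.883, -0.0]
force: [-0.1, 0.4, 0.7]
opening: 0.648
grasp_force: 0.2
```

play_rows([
  [91,0,0,0,0],
  [91,0,0,0,0],
  [91,0,0,0,0],
  [91,0,0,0,0],
  [92,0,0,0,0],
  [92,0,0,0,0],
  [92,0,0,0,0],
  [92,0,0,0,0],
])

```text
time: 8.2
position: [0.5405, -0.215, 0.0263]
orientation: [-3.015, 0.883, -0.0]
force: [0.2, 0.1, 0.4]
opening: 0.638
grasp_force: 0.2
```

play_rows([
  [93,0,0,0,0],
  [93,0,0,0,0],
  [93,0,0,0,0],
  [93,0,0,0,0],
  [94,0,0,0,0],
  [94,0,0,0,0],
  [94,0,0,0,0],
  [94,0,0,0,0],
])

```text
time: 9.0
position: [0.5405, -0.215, 0.0263]
orientation: [3.015, -0.883, -0.0]
force: [-0.5, -0.4, 0.6]
opening: 0.631
grasp_force: 2.7
```

play_rows([
  [95,0,0,0,0],
  [95,0,0,0,0],
  [95,0,0,0,0],
  [95,0,0,0,0],
  [96,0,0,0,0],
  [96,0,0,0,0],
  [96,0,0,0,0],
  [96,0,0,0,0],
])

```text
time: 9.8
position: [0.5405, -0.215, 0.0264]
orientation: [3.015, -0.883, 0.0]
force: [-0.2, 0.7, 2.4]
opening: 0.633
grasp_force: 24.5
```

play_rows([
  [95,0,0,0,0],
  [95,0,0,0,0],
  [95,0,0,0.001,0],
  [95,0,0,0.002,0],
  [95,0,0,0.002,0],
  [95,0,0,0.002,0],
  [95,0,0,0.002,0],
  [95,0,0,0,0],
])

```text
time: 10.6
position: [0.5407, -0.215, 0.0357]
orientation: [-3.015, 0.883, -0.001]
force: [-0.5, -0.2, -0.4]
opening: 0.631
grasp_force: 24.2
```

```bash
cat > chk.py <<'E'
import sys;from h import *
t=sys.argv[1]
s=manip.observe();print(s["time"],s["position"],s["force"],s["opening"],s["grasp_force"])
c=manip.camera("side");W=cloud(c);H=c["frame"].astype(int)
m=(np.hypot(W[...,0]-.5415,W[...,1]+.2155)<.085)&(W[...,2]>.03)&(W[...,2]<.22)&(H[...,0]>110)&(H[...,1]<70)
print(m.sum(),np.percentile(W[m][:,2],[1,50,99]),cv2.minAreaRect(W[m][:,:2].astype(np.float32)*1000))
cv2.imwrite(f"pics/{t}.png",cv2.resize(c["frame"][130:260,240:400,::-1],(738,600),interpolation=cv2.INTER_CUBIC))
E
python3 chk.py s2
```

```text
10.6 [ 0.54070446 -0.21502961  0.03568918] [-0.46571472 -0.15296964 -0.36992081] 0.6306510637566489 24.24747258424759
245 [0.05104258 0.06928514 0.14182356] ((530.1981201171875, -232.06747436523438), (88.51736450195312, 122.88841247558594), 55.96406936645508)
```

View pics/s2.png

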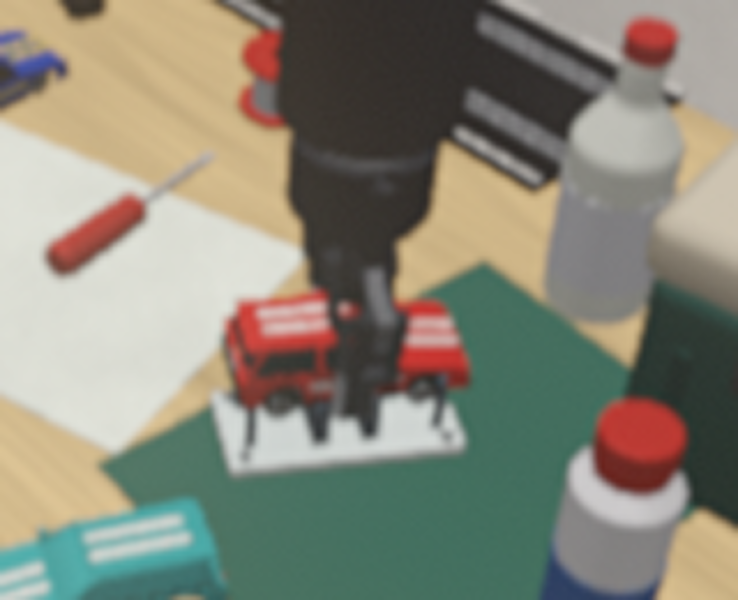

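The shell has risen 9 mm, level, with the fingers on the doors; the wheels stayed behind in the cradle. I'll continue the lift.

play_rows([
  [95,0,0,0.003,0],
  [95,0,0,0.004,0],
  [95,0,0,0.005,0],
  [95,0,0,0.006,0],
  [95,0,0,0.006,0],
  [95,0,0,0.006,0],
  [95,0,0,0.006,0],
  [95,0,0,0.006,0],
])

```text
time: 11.45
position: [0.5405, -0.215, 0.0779]
orientation: [-3.015, 0.883, -0.0]
force: [0.1, -0.0, -0.5]
opening: 0.632
grasp_force: 24.2
```

play_rows([
  [95,0,0,0.006,0],
  [95,0,0,0.006,0],
  [95,0,0,0.006,0],
  [95,0,0,0.006,0],
  [95,0,0,0.006,0],
  [95,0,0,0.006,0],
  [95,0,0,0.006,0],
  [95,0,0,0.004,0],
])

```text
time: 12.25
position: [0.5407, -0.215, 0.124]
orientation: [-3.015, 0.883, -0.001]
force: [0.3, -0.7, -0.3]
opening: 0.634
grasp_force: 24.2
```

play_rows([
  [95,0,0,0.002,0],
  [95,0,0,0.001,0],
  [95,0,0,0,0],
  [95,0,0,0,0],
  [95,0,0,0,0],
  [95,0,0,0,0],
  [95,0,0,0,0],
  [95,0,0,0,0],
])

```text
time: 13.05
position: [0.5405, -0.215, 0.1262]
orientation: [3.015, -0.883, -0.0]
force: [0.1, 0.0, 0.2]
opening: 0.631
grasp_force: 24.2
```

```bash
python3 chk.py s3
```

```text
13.05 [ 0.54045147 -0.21502677  0.12624243] [0.09921108 0.02581008 0.18557093] 0.6308786508334736 24.237064719200134
240 [0.14576363 0.16143875 0.18740284] ((537.600830078125, -220.69207763671875), (95.52288055419922, 126.25708770751953), 28.581268310546875)
```

View pics/s3.png

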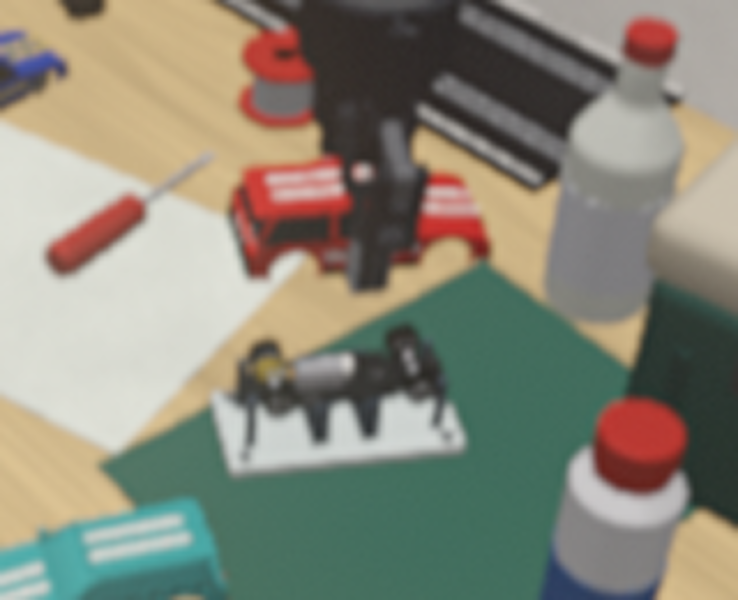

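The shell is free and level: its sill line from (250,275) to (485,255) is parallel to the cradle edge from (235,470) to (465,450). The running gear is seated below it. I'll hold it here for 4 s.

play_rows([
  [95,0,0,0,0],
  [95,0,0,0,0],
  [95,0,0,0,0],
  [95,0,0,0,0],
  [95,0,0,0,0],
  [95,0,0,0,0],
  [95,0,0,0,0],
  [95,0,0,0,0],
])

```text
time: 13.9
position: [0.5404, -0.215, 0.1263]
orientation: [3.015, -0.883, -0.0]
force: [0.3, -0.4, 0.1]
opening: 0.63
grasp_force: 24.2
```

play_rows([
  [95,0,0,0,0],
  [95,0,0,0,0],
  [95,0,0,0,0],
  [95,0,0,0,0],
  [95,0,0,0,0],
  [95,0,0,0,0],
  [95,0,0,0,0],
  [95,0,0,0,0],
])

```text
time: 14.7
position: [0.5405, -0.215, 0.1263]
orientation: [-3.015, 0.883, -0.0]
force: [-0.5, 0.2, -0.7]
opening: 0.63
grasp_force: 24.2
```

play_rows([
  [95,0,0,0,0],
  [95,0,0,0,0],
  [95,0,0,0,0],
  [95,0,0,0,0],
  [95,0,0,0,0],
  [95,0,0,0,0],
  [95,0,0,0,0],
  [95,0,0,0,0],
])

```text
time: 15.5
position: [0.5405, -0.215, 0.1263]
orientation: [3.015, -0.883, -0.0]
force: [-0.1, -0.7, -0.3]
opening: 0.632
grasp_force: 24.2
```

play_rows([
  [95,0,0,0,0],
  [95,0,0,0,0],
  [95,0,0,0,0],
  [95,0,0,0,0],
  [95,0,0,0,0],
  [95,0,0,0,0],
  [95,0,0,0,0],
  [95,0,0,0,0],
])

```text
time: 16.3
position: [0.5405, -0.215, 0.1263]
orientation: [-3.015, 0.883, -0.0]
force: [-0.3, 0.6, -1.0]
opening: 0.626
grasp_force: 24.2
```

play_rows([
  [95,0,0,0,0],
  [95,0,0,0,0],
  [95,0,0,0,0],
  [95,0,0,0,0],
  [95,0,0,0,0],
  [95,0,0,0,0],
  [95,0,0,0,0],
  [95,0,0,0,0],
])

```text
time: 17.1
position: [0.5405, -0.215, 0.1263]
orientation: [-3.015, 0.883, 0.0]
force: [0.9, 0.9, 0.2]
opening: 0.63
grasp_force: 24.2
```

```bash
python3 chk.py s4; python3 -c "
from bench import manip
print(manip.finish_job())"
```

```text
17.1 [ 0.54047593 -0.21500023  0.12629907] [0.86403402 0.90313425 0.20647891] 0.630175312419522 24.237941801548004
238 [0.1461642  0.16195479 0.19344604] ((536.979248046875, -221.02536010742188), (93.25774383544922, 126.75328063964844), 29.274940490722656)
the job is handed in; nothing more can be done
None
```

The shell was lifted level off the running gear and held still about 10 cm above its seat for 4 s, gripped at about 24 N per finger; I handed the job in with the arm still holding it, and no verdict came back.

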